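# Sort bottles and sample jars into the lab trays

### The arm

A 6-joint arm with a two-finger parallel gripper is mounted at the origin on the work surface. World frame = base frame: x ahead of the robot, y to its left, z up, the work surface at z = 0. Lengths are in m, angles in rad, forces in N, time in s.
With the tool pointing down it reaches from about 0.35 to 0.875 m from the base axis. Payload 15.5 kg.
Tool frame: the origin (TCP) lies at the very end of the fingers, on their centre line; the grasp point (between the pads) lies r.grip_point_offset behind it (r.grip_point_offset is the distance from the TCP to the grasp point, in m); z points along the fingers, y is the line along which they close (so a half turn about z gives the same grasp; the last joint's range is limited). The gripper opens to 85 mm and grips with 20 to 120 N. Pads are 22 mm wide; open, the fingers measure 114 mm over their backs; the gripper's body (76 mm by 85 mm) begins 54 mm behind the grasp point. The pads swing forward as they close: fully open they stand 13 mm farther back than shut.
Start: joints at [-1.367, 0.494, 1.345, -0, 1.302, -0.096], TCP at [0.184, -0.597, 0.231] pointing down, gripper open.
Joint ranges: [-2.91, 2.91], [-0.82, 2.16], [0.22, 2.67], [-1.22, 4.37], [0.12, 2.79], [-3.08, 3.08]. Speed limits (rad/s): [1.89, 1.89, 2.57, 3.01, 3.01, 3.01].

### API

Orientations are given as a unit quaternion [x, y, z, w].
In Python, from cell import r, viewer gives the robot as it stands.
- The arm moves only by the tool apply_moves, never from a script. Its argument "series" is a list of rows, each an object of numbers: "wx", "wy", "wz": the turn, a rotation vector about the world's x, y, z in degrees; "x", "y", "z": the shift along the world's x, y, z in mm; "hand": the opening, from -1 (shut) to 1 (fully open). A call has 1 to 12 rows; each row is the pose to reach, as a shift and turn from the pose commanded when the call began; what a row does not reach only later rows make up. A row lasts 1/10 s, in which the tool goes at most 50 mm and 8.59 degrees, less where a joint would pass 70% of its speed; a pose out of reach is approached as far as the arm can. A call with a gripper value outside its range is refused whole. The fingers move at their own pace and stop on an object; "squeeze" is the grip in N (left out, the last holds). Time passes only in rows, so rows that repeat a pose let the fingers close. It gives the time, the measured TCP pose, the force, the opening and the grip force at its end, in the units of the state.
- r.read_state(): the state, without advancing time (a new reading comes with each control period).
- viewer.camera(name): name is "scene" or "top" or "wrist"; returns a dict with "pixels" (400x640x3 uint8, red, green, blue), "intrinsics" (3x3 intrinsics, pixels), "rvec" (rotation vector, rad) and "tvec" (3), from world to camera coordinates, as OpenCV has them; the wrist camera has in their place "tool_from_camera" (4x4, takes a point from camera to tool coordinates, whose origin is the TCP and whose axes are the flange's). Camera axes: x right, y down, z forward; pixel columns grow to the right and rows downward; lengths in m; the calibration is good to about 2 mm. A picture is of the moment at which its call begins: read the wrist's pose just before it. There is no depth.
- r.sign_off(): hands the job in; it is judged then, once.
Trained networks look in a picture, given as the dict that the camera call returned (one of the last four; its "shot" number tells which), for a name from the list of things; names that differ only in an ending like _2 or _b are one class to them, and where a whole thing is asked for, a point or a joint stands for the part that bears it (a point fixed in the world has none). Each returns a list of dicts, best first, with "confidence" (0 to 1); they miss things now and then, are a little off and sometimes report something else, mostly with a low value. They report only what shows in the picture. A call takes as long as a camera call. They do not tell look-alikes from the thing itself.
- viewer.cut_out(target, picture): "mask" (400x640 bool, what is visible of it) and "box" ([left, top, width, height] in pixels, round what is visible of it).
The state is a dict: "time_s": time; "joints": joint angles; "joint_velocities": joint speeds; "effort": joint torques, N m; "tool_pos": TCP position; "tool_rot": TCP orientation; "wrist_force": force on the tool from outside, world axes, zero at the start; "wrist_torque": the same for the moment, N m; "width": finger opening in m; "gripper_force": force on a finger pad.
Only numpy, scipy, OpenCV 4.12 (cv2) and the standard library are available. Lean on these libraries where they do the work, as an engineer would, in place of code of your own. Each camera call takes 0.05 s, during which the arm holds its last target. There are 200 camera calls.

### The job

Sort the five closed containers into the trays that match their cap colours: each glass bottle goes on the black rubber half of its tray, each white plastic jar on the bare half. Set each one down standing upright and flat inside its half, without dropping or tipping any, and leave the beaker and the petri dish where they are.

Things in the scene. Friction and masses are not known exactly. Their poses are not given: they have to be found in the camera images.
- bottle_blue: Closed clear-glass bottle with a blue screw cap and a paper label round its body; upright, round, about 42 mm in diameter from the base to 62 mm height, shoulder to a narrow neck, cap 30 mm in diameter from 73 to 90 mm height (total 90 mm), about 120 g. Origin: centre of its underside, z up. Hold it by the body, e.g. 48 mm up.
- bottle_red: Closed clear-glass bottle with a red screw cap and a paper label round its body; upright, round, about 42 mm in diameter from the base to 62 mm height, shoulder to a narrow neck, cap 30 mm in diameter from 73 to 90 mm height (total 90 mm), about 120 g. Origin: centre of its underside, z up. Hold it by the body, e.g. 48 mm up.
- bottle_yellow: Closed clear-glass bottle with a yellow screw cap and a paper label round its body; upright, round, about 42 mm in diameter from the base to 62 mm height, shoulder to a narrow neck, cap 30 mm in diameter from 73 to 90 mm height (total 90 mm), about 120 g. Origin: centre of its underside, z up. Hold it by the body, e.g. 48 mm up.
- jar_blue: Closed white plastic sample jar with a blue lid nearly as wide as the jar; upright, round, 48 mm in diameter up to 48 mm height, lid 47 mm in diameter from 48 to 62 mm (total 62 mm), about 80 g. Origin: centre of its underside, z up. Can be held e.g. 44 mm above the base.
- jar_red: Closed white plastic sample jar with a red lid nearly as wide as the jar; upright, round, 48 mm in diameter up to 48 mm height, lid 47 mm in diameter from 48 to 62 mm (total 62 mm), about 80 g. Origin: centre of its underside, z up. Can be held e.g. 44 mm above the base.
- tray_blue: Open blue plastic tray, fixed; 90 mm (its x) by 170 mm (its y), walls 18 mm high, 4 mm thick. A wall at y = 0 makes two bays of 82 by 79 mm inside: at y +41.5 mm (centre) the black rubber pad, for the bottle; at y -41.5 mm the bare blue floor, for the jar. Both floors are 4 mm above the origin: centre of the underside, z up; yaw varies.
- tray_red: Open red plastic tray, fixed; 90 mm (its x) by 170 mm (its y), walls 18 mm high, 4 mm thick. A wall at y = 0 makes two bays of 82 by 79 mm inside: at y +41.5 mm (centre) the black rubber pad, for the bottle; at y -41.5 mm the bare red floor, for the jar. Both floors are 4 mm above the origin: centre of the underside, z up; yaw varies.
- tray_yellow: Open yellow plastic tray, fixed; 90 mm (its x) by 170 mm (its y), walls 18 mm high, 4 mm thick. A wall at y = 0 makes two bays of 82 by 79 mm inside: at y +41.5 mm (centre) the black rubber pad, for the bottle; at y -41.5 mm the bare yellow floor, for the jar. Both floors are 4 mm above the origin: centre of the underside, z up; yaw varies. Its bare bay stays empty.
- beaker: Empty clear-glass beaker, 60 mm in diameter at the rim, 75 mm high, loose bystander: leave it where it stands. Origin: centre of its underside.
- dish: Lidded petri dish with a green disc inside, 60 mm in diameter, 18 mm high, loose bystander: leave it where it lies. Origin: centre of its underside.
Mind the look-alikes: they are no part of the job. What is shaped like the jar_blue but green is not meant.

How it is judged:
At the end, for the whole second after the job is handed in: Each bottle stands on the black pad and each jar in the bare bay of the tray of its cap colour: within 22 mm of the bay centre along tray x and y, base 0 to 8 mm above the tray underside, upright within 0.1 rad, released, at rest; beaker and dish within 20 mm of where they began (x of bottle_blue in the frame of tray_blue between -0.022 and 0.022 m and y of bottle_blue in the frame of tray_blue between 0.0195 and 0.0635 m and z of bottle_blue in the frame of tray_blue between 0 and 0.008 m and angle between each of bottle_blue, bottle_red, bottle_yellow, jar_blue, jar_red's own z axis and vertical below 0.1 rad and linear speed of each of bottle_blue, bottle_red, bottle_yellow, jar_blue, jar_red below 0.02 m/s and contact force between each of bottle_blue, bottle_red, bottle_yellow, jar_blue, jar_red and the fingers below 0.05 N and x of bottle_red in the frame of tray_red between -0.022 and 0.022 m and y of bottle_red in the frame of tray_red between 0.0195 and 0.0635 m and z of bottle_red in the frame of tray_red between 0 and 0.008 m and x of bottle_yellow in the frame of tray_yellow between -0.022 and 0.022 m and y of bottle_yellow in the frame of tray_yellow between 0.0195 and 0.0635 m and z of bottle_yellow in the frame of tray_yellow between 0 and 0.008 m and x of jar_blue in the frame of tray_blue between -0.022 and 0.022 m and y of jar_blue in the frame of tray_blue between -0.0635 and -0.0195 m and z of jar_blue in the frame of tray_blue between 0 and 0.008 m and x of jar_red in the frame of tray_red between -0.022 and 0.022 m and y of jar_red in the frame of tray_red between -0.0635 and -0.0195 m and z of jar_red in the frame of tray_red between 0 and 0.008 m and distance of each of beaker, dish from where it was at the start of the episode below 0.02 m); the robot touches nothing.
It fails at once if a bottle or jar dropped or flung (faster than 0.7 m/s while its base is less than 30 mm above the bench) ((height (world z) of bottle_blue below 0.03 m and linear speed of bottle_blue above 0.7 m/s) or (height (world z) of bottle_red below 0.03 m and linear speed of bottle_red above 0.7 m/s) or (height (world z) of bottle_yellow below 0.03 m and linear speed of bottle_yellow above 0.7 m/s) or (height (world z) of jar_blue below 0.03 m and linear speed of jar_blue above 0.7 m/s) or (height (world z) of jar_red below 0.03 m and linear speed of jar_red above 0.7 m/s)).
It fails at once if a bottle or jar tipped by more than 0.6 rad (angle between any of bottle_blue, bottle_red, bottle_yellow, jar_blue, jar_red's own z axis and vertical above 0.6 rad).
It fails at once if the beaker or the petri dish moved by more than 20 mm (distance of any of beaker, dish from where it was at the start of the episode above 0.02 m).
It also fails if it takes over 112 s, if anything falls off the work surface, if the arm or the gripper's body presses on something with over 40 N, if the wrist force passes 120 N, or if a joint passes its speed limit or range.

## Working session

There is one attempt and no reset: what is moved stays moved. The work goes in short steps, Python scripts to look and compute and a tool call to move; the robot and the scene stay as the last step left them, time stands still between calls to the robot, and variables do not carry over. Pictures are saved under pics/ and viewed, at most 14 in all, crops included, and the job is handed in when it is done.

Besides the shell and the picture viewer there is one more tool, called after ">>>" as name(argument=value, ...) on one line, values as JSON. apply_moves: Moves the arm, as the interface text tells. Its arguments: {"type":"object","properties":{"series":{"type":"array"},"squeeze":{"type":"number"}},"required":["series"]}

```bash
mkdir -p pics; ls
python3 - <<'E'
from cell import r, viewer
import cv2,numpy as np
print(r.read_state(), r.grip_point_offset)
for n in ["scene","top"]:
    c=viewer.camera(n); cv2.imwrite(f"pics/{n}0.png",c["pixels"][:,:,::-1]); print(n,c["intrinsics"],c["rvec"],c["tvec"])
    for t in ["bottle_blue","bottle_red","bottle_yellow","jar_blue","jar_red","tray_blue","tray_red","tray_yellow","beaker","dish"]:
        print(n,t,[(d["box"],round(d["confidence"],2)) for d in viewer.cut_out(t,c)])
E
```

```text
pics
{'time_s': 0.0, 'joints': array([-1.36751682e+00,  4.94176791e-01,  1.34614640e+00,  2.88838051e-05,
        1.30252132e+00, -9.55036930e-02]), 'joint_velocities': array([ 0.00021401,  0.00022597, -0.0012654 , -0.00040337,  0.00075414,
        0.00021999]), 'effort': array([-4.92865729e-04, -8.82167816e+01, -3.83873284e+01, -1.76053254e-04,
        9.89778433e-03, -7.18725755e-05]), 'tool_pos': array([ 0.18390736, -0.59693829,  0.23069907]), 'tool_rot': array([ 9.88862191e-01,  1.48832711e-01, -1.98109694e-05, -6.25770123e-04]), 'wrist_force': array([ 0.29443601,  0.37390072, -0.1313285 ]), 'wrist_torque': array([0.01420118, 0.03920219, 0.01004534]), 'gripper_force': 0.0, 'width': 0.08526310895662922} 0.0187
scene [[424.55674916   0.         316.85527562]
 [  0.         424.55674916 198.83001159]
 [  0.           0.           1.        ]] [ 0.61652133  2.80854223 -0.89445595] [ 0.54073292 -0.17768375  1.26997824]
scene bottle_blue [([330.3, 222.5, 22.9, 34.9], 0.92)]
scene bottle_red [([357.3, 161.6, 13.2, 34.0], 0.62)]
scene bottle_yellow [([383.2, 200.8, 20.9, 30.8], 0.82)]
sc
[... 551 characters left out ...]
      ]] [ 2.14074869 -2.09493555  0.21023748] [-0.02533464  0.57268503  1.08139064]
top bottle_blue []
top bottle_red [([306.0, 243.6, 21.5, 22.5], 0.86), ([361.5, 184.9, 27.0, 23.7], 0.26)]
top bottle_yellow [([252.5, 246.8, 17.8, 21.5], 0.83)]
top jar_blue [([416.5, 126.2, 25.4, 28.5], 0.87), ([372.0, 140.6, 24.9, 22.8], 0.72), ([362.9, 183.4, 24.9, 27.1], 0.67)]
top jar_red [([364.9, 252.5, 20.0, 18.6], 0.97)]
top tray_blue [([411.0, 175.6, 41.4, 72.7], 0.8)]
top tray_red [([178.9, 174.5, 48.8, 75.8], 0.86)]
top tray_yellow [([302.4, 144.8, 45.2, 72.1], 0.71)]
top beaker [([363.2, 182.5, 25.1, 26.0], 0.65), ([135.8, 225.6, 35.2, 24.8], 0.57)]
top dish [([470.6, 236.6, 23.7, 26.7], 0.65)]
```

Run:
```python
import cv2
a=cv2.imread("pics/top0.png")[90:310,100:520]; cv2.imwrite("pics/top0c.png",cv2.resize(a,(800,419),interpolation=cv2.INTER_CUBIC))
a=cv2.imread("pics/scene0.png")[70:340,190:480]; cv2.imwrite("pics/scene0c.png",cv2.resize(a,None,fx=2.2,fy=2.2,interpolation=cv2.INTER_CUBIC))
```

```text
(no output)
```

View pics/top0c.png

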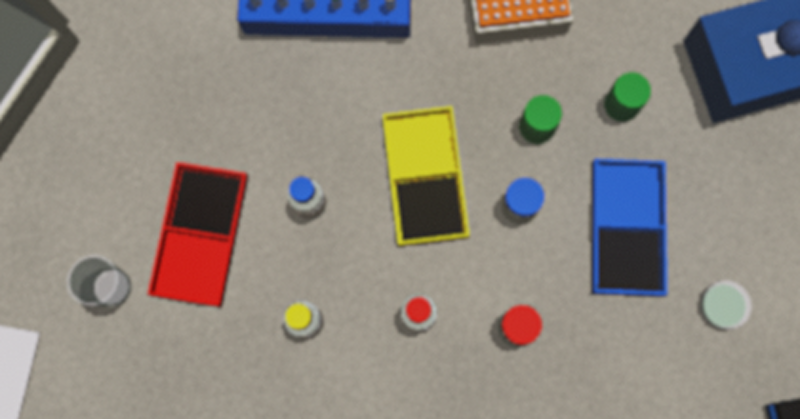

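View pics/scene0c.png

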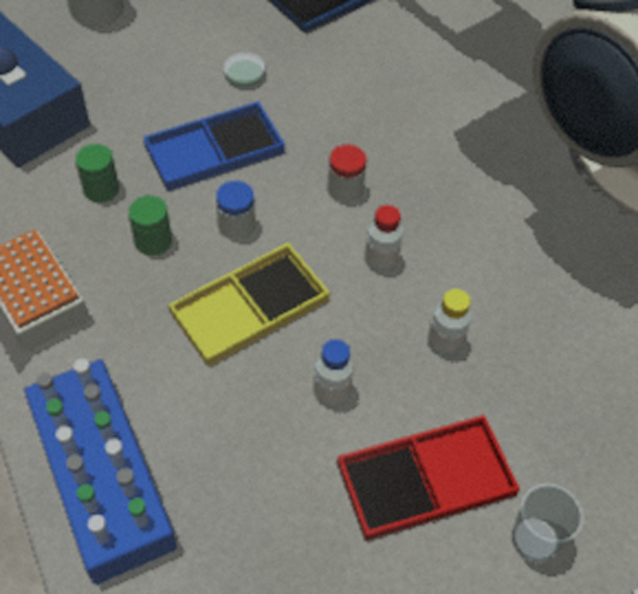

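The job items in the top crop: bottle_blue (303,193), bottle_yellow (300,318), bottle_red (419,312), jar_blue (525,199) and jar_red (521,326). The three "jar_blue" candidates are (525,199), (542,118) and (630,96). Only (525,199) has a blue lid on a white body. The other two are all green look-alikes, as both enlarged crops show.

```bash
cat > h.py <<'E'
import cv2,numpy as np
from cell import r,viewer
def ray(c,uv,z):
    R=cv2.Rodrigues(np.array(c["rvec"],float))[0]; t=np.array(c["tvec"],float).ravel()
    uv=np.asarray(uv,float).reshape(-1,2)
    d=np.c_[uv,np.ones(len(uv))]@np.linalg.inv(c["intrinsics"]).T@R
    o=-R.T@t
    return (o+d*((z-o[2])/d[:,2])[:,None])[:,:2]
def col(c,name):
    h=cv2.cvtColor(c["pixels"],cv2.COLOR_RGB2HSV); H,S,V=[h[:,:,i].astype(int) for i in range(3)]
    m={"blue":(abs(H-110)<12),"red":(H<8)|(H>172),"yellow":abs(H-28)<8,"black":V<60}[name]
    return m&((S>120)&(V>60) if name!="black" else True)
def blob(m,box,pad=3):
    l,t,w,h=[int(v) for v in box]; k=np.zeros_like(m); k[max(0,t-pad):t+h+pad,max(0,l-pad):l+w+pad]=1
    n,lab,st,ce=cv2.connectedComponentsWithStats((m&k).astype(np.uint8))
    i=1+np.argmax(st[1:,4]); return lab==i,ce[i],st[i,4]
E
python3 - <<'E'
from h import *
c=viewer.camera("top"); s=viewer.camera("scene")
T={"bottle_blue":(250,180,20,20),"bottle_yellow":(247,247,20,22),"bottle_red":(309,243,20,20),"jar_blue":(363,183,25,25),"jar_red":(362,250,25,24)}
S={"bottle_blue":(330,222,23,20),"bottle_yellow":(385,200,22,14),"bottle_red":(357,161,14,14),"jar_blue":(286,152,20,14),"jar_red":(337,135,22,14)}
for k in T:
    z=.09 if "bot" in k else .062
    co=k.split("_")[1]; m,ce,a=blob(col(c,co),T[k]); m2,ce2,a2=blob(col(s,co),S[k])
    print(k,ce.round(1),a,ray(c,ce,z-.003).round(4),"scene",ce2.round(1),a2,ray(s,ce2,z-.005).round(4))
B={"blue":(411,175,41,72),"red":(179,174,49,76),"yellow":(302,145,45,72)}
for co,b in B.items():
    m,ce,a=blob(col(c,co),b,1)
    pts=cv2.convexHull(np.argwhere(m)[:,::-1].astype(np.int32))[:,0]
    w=ray(c,pts,.016).astype(np.float32)
    (cx,cy),(w1,h1),an=cv2.minAreaRect(w*1000)
    bx=cv2.boxPoints(((cx,cy),(w1,h1),an)); 
    e=[bx[1]-bx[0],bx[2]-bx[1]]; L=max(e,key=np.linalg.norm); L=L/np.linalg.norm(L)
    hm=cv2.fillConvexPoly(np.zeros(m.shape,np.uint8),pts,1)>0
    d=(ray(c,np.argwhere(hm&(c["pixels"].max(2)<60))[:,::-1],.004)*1000).mean(0)-[cx,cy]
    if d@L<0: L=-L
    print("tray",co,"c",np.round([cx,cy]),"size",np.round([w1,h1]),"yaw y dir",L.round(3),"dark off",d.round(1),"pad",np.round([cx,cy]+41.5*L,1),"bare",np.round([cx,cy]-41.5*L,1))
for n,b,z in(("dish",(470.6,236.6,23.7,26.7),.009),): print(n,ray(c,[b[0]+b[2]/2,b[1]+b[3]/2],z))
print("beaker base(scene)",ray(s,[434,315],0), "top", ray(c,[100+97/1.905,90+285/1.905],.04))
print("green",ray(c,[[383,151],[430,139]],.062),"rack",ray(c,[[225,108],[315,108],[348,107],[400,103]],.03))
E
```

```text
bottle_blue [258.1 189.1] 126 [[0.5881 0.1318]] scene [342.3 230.1] 114 [[0.5912 0.1318]]
bottle_yellow [256.  255.9] 142 [[0.4385 0.1293]] scene [396.9 207.4] 118 [[0.4425 0.13  ]]
bottle_red [319.3 252.2] 135 [[ 0.4495 -0.0087]] scene [365.7 168.6] 106 [[ 0.4529 -0.0081]]
jar_blue [375.  193.1] 305 [[ 0.5907 -0.1336]] scene [296.5 159. ] 179 [[ 0.5939 -0.1352]]
jar_red [373.5 260.2] 355 [[ 0.437  -0.1303]] scene [347.6 142.5] 187 [[ 0.4404 -0.131 ]]
tray blue c [ 565. -269.] size [ 90. 170.] yaw y dir [-1.     0.014] dark off [-40.5  -1.2] pad [ 524.  -268.5] bare [ 607.  -269.6]
tray red c [545. 268.] size [ 93. 172.] yaw y dir [ 0.99  -0.138] dark off [41.8 -4.3] pad [586.1 262.2] bare [503.9 273.6]
tray yellow c [626. -13.] size [172.  91.] yaw y dir [-0.99  -0.142] dark off [-40.2  -6.4] pad [584.6 -18.8] bare [666.8  -7. ]
dish [[ 0.47031805 -0.3918052 ]]
beaker base(scene) [[0.47678424 0.37384215]] top [[0.4743984  0.37830415]]
green [[ 0.69097295 -0.15201025]
 [ 0.7227249  -0.26240217]] rack [[ 0.80153477  0.22977406]
 [ 0.8064696   0.00997009]
 [ 0.8108703  -0.07065319]
 [ 0.82411651 -0.19795517]]
```

>>> apply_moves(series=[{"x": 408, "y": 462, "z": -81, "wz": -17.1, "hand": 1}, {"x": 408, "y": 462, "z": -81, "wz": -17.1, "hand": 1}, {"x": 408, "y": 462, "z": -81, "wz": -17.1, "hand": 1}, {"x": 408, "y": 462, "z": -81, "wz": -17.1, "hand": 1}, {"x": 408, "y": 462, "z": -81, "wz": -17.1, "hand": 1}, {"x": 408, "y": 462, "z": -81, "wz": -17.1, "hand": 1}, {"x": 408, "y": 462, "z": -81, "wz": -17.1, "hand": 1}, {"x": 408, "y": 462, "z": -81, "wz": -17.1, "hand": 1}, {"x": 408, "y": 462, "z": -81, "wz": -17.1, "hand": 1}, {"x": 408, "y": 462, "z": -81, "wz": -17.1, "hand": 1}, {"x": 408, "y": 462, "z": -81, "wz": -17.1, "hand": 1}, {"x": 408, "y": 462, "z": -81, "wz": -17.1, "hand": 1}], squeeze=50)

```text
invalid input at $.series[0]: expected keys wx, wy, wz, x, y, z, hand
```

>>> apply_moves(series=[{"x": 408, "y": 462, "z": -81, "wx": 0, "wy": 0, "wz": -17.1, "hand": 1}, {"x": 408, "y": 462, "z": -81, "wx": 0, "wy": 0, "wz": -17.1, "hand": 1}, {"x": 408, "y": 462, "z": -81, "wx": 0, "wy": 0, "wz": -17.1, "hand": 1}, {"x": 408, "y": 462, "z": -81, "wx": 0, "wy": 0, "wz": -17.1, "hand": 1}, {"x": 408, "y": 462, "z": -81, "wx": 0, "wy": 0, "wz": -17.1, "hand": 1}, {"x": 408, "y": 462, "z": -81, "wx": 0, "wy": 0, "wz": -17.1, "hand": 1}, {"x": 408, "y": 462, "z": -81, "wx": 0, "wy": 0, "wz": -17.1, "hand": 1}, {"x": 408, "y": 462, "z": -81, "wx": 0, "wy": 0, "wz": -17.1, "hand": 1}, {"x": 408, "y": 462, "z": -81, "wx": 0, "wy": 0, "wz": -17.1, "hand": 1}, {"x": 408, "y": 462, "z": -81, "wx": 0, "wy": 0, "wz": -17.1, "hand": 1}, {"x": 408, "y": 462, "z": -81, "wx": 0, "wy": 0, "wz": -17.1, "hand": 1}, {"x": 408, "y": 462, "z": -81, "wx": 0, "wy": 0, "wz": -17.1, "hand": 1}], squeeze=50)

```text
time_s: 2.4
tool_pos: [0.5764, -0.1525, 0.1535]
tool_rot: [1.0, 0.0, 0.0, 0.0]
wrist_force: [0.3, -2.0, -0.3]
width: 0.0854
gripper_force: 0.0
```

```bash
cat >> h.py <<'E'
from scipy.spatial.transform import Rotation as Ro
def wray(c,st,uv,z):
    M=np.array(c["tool_from_camera"]); R=Ro.from_quat(st["tool_rot"]).as_matrix()
    uv=np.asarray(uv,float).reshape(-1,2)
    d=np.c_[uv,np.ones(len(uv))]@np.linalg.inv(c["intrinsics"]).T@(R@M[:3,:3]).T
    o=R@M[:3,3]+st["tool_pos"]
    return (o+d*((z-o[2])/d[:,2])[:,None])[:,:2]
E
python3 - <<'E'
from h import *
st=r.read_state(); c=viewer.camera("wrist"); cv2.imwrite("pics/w1.png",c["pixels"][:,:,::-1])
for d in viewer.cut_out("jar_blue",c): print(d["box"],d["confidence"])
m,ce,a=blob(col(c,"blue"),(0,0,640,400)); print(ce,a,wray(c,st,ce,.062), st["tool_pos"])
E
```

```text
[266.4, 142.0, 58.9, 68.3] 0.87
[422.4, 0.7, 90.2, 39.8] 0.75
[289.3, 0.5, 66.8, 78.6] 0.57
[439.64032144 165.35932533] 11324 [[ 0.60547463 -0.25192362]] [ 0.57642842 -0.15251594  0.15348333]
```

View pics/w1.png

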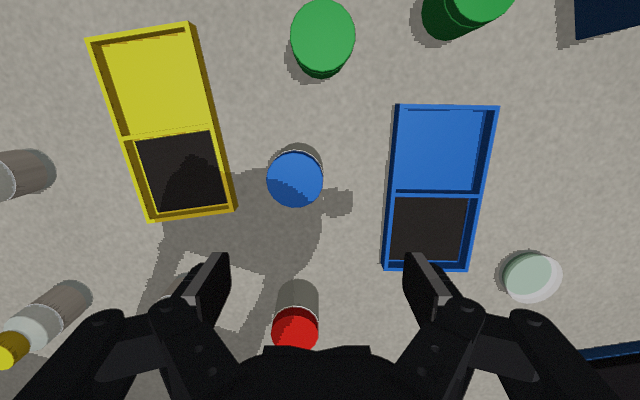

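The wrist view shows jar_blue's lid at (295,180), clear of tray_yellow, tray_blue and the green look-alikes at (322,38) and (465,10).

Run:
```python
from h import *
st=r.read_state(); c=viewer.camera("wrist")
m,ce,a=blob(col(c,"blue"),(262,145,66,68)); print(ce,a,wray(c,st,ce,.062),st["tool_pos"],st["tool_rot"])
print("blue tray corners",wray(c,st,[[395,104],[499,107],[468,271],[382,269]],.018).mean(0))
```

```text
[297.70395525 181.2912505 ] 2503 [[ 0.59414725 -0.13502391]] [ 0.57816602 -0.14991026  0.15283275] [ 9.99997007e-01  2.37030299e-03  3.91587945e-04 -4.61896617e-04]
blue tray corners [ 0.56961573 -0.26668024]
```

>>> apply_moves(series=[{"x": 15, "y": 15, "z": -30, "wx": 0, "wy": 0, "wz": 0, "hand": 1}, {"x": 15, "y": 15, "z": -60, "wx": 0, "wy": 0, "wz": 0, "hand": 1}, {"x": 15, "y": 15, "z": -90, "wx": 0, "wy": 0, "wz": 0, "hand": 1}, {"x": 15, "y": 15, "z": -115, "wx": 0, "wy": 0, "wz": 0, "hand": 1}, {"x": 15, "y": 15, "z": -132, "wx": 0, "wy": 0, "wz": 0, "hand": 1}, {"x": 15, "y": 15, "z": -132, "wx": 0, "wy": 0, "wz": 0, "hand": 1}, {"x": 15, "y": 15, "z": -132, "wx": 0, "wy": 0, "wz": 0, "hand": -1}, {"x": 15, "y": 15, "z": -132, "wx": 0, "wy": 0, "wz": 0, "hand": -1}, {"x": 15, "y": 15, "z": -132, "wx": 0, "wy": 0, "wz": 0, "hand": -1}, {"x": 15, "y": 15, "z": -132, "wx": 0, "wy": 0, "wz": 0, "hand": -1}, {"x": 15, "y": 15, "z": -132, "wx": 0, "wy": 0, "wz": 0, "hand": -1}, {"x": 15, "y": 15, "z": -132, "wx": 0, "wy": 0, "wz": 0, "hand": -1}], squeeze=50)

```text
time_s: 3.75
tool_pos: [0.5908, -0.1397, 0.0231]
tool_rot: [1.0, 0.0, 0.001, 0.0]
wrist_force: [-2.1, -1.0, 9.8]
width: 0.0463
gripper_force: 50.0
```

>>> apply_moves(series=[{"x": 0, "y": 0, "z": 15, "wx": 0, "wy": 0, "wz": 0, "hand": -1}, {"x": 0, "y": 0, "z": 40, "wx": 0, "wy": 0, "wz": 0, "hand": -1}, {"x": 0, "y": 0, "z": 65, "wx": 0, "wy": 0, "wz": 0, "hand": -1}, {"x": 5, "y": -30, "z": 70, "wx": 0, "wy": 0, "wz": 0, "hand": -1}, {"x": 10, "y": -65, "z": 70, "wx": 0, "wy": 0, "wz": 0, "hand": -1}, {"x": 14, "y": -100, "z": 70, "wx": 0, "wy": 0, "wz": 0, "hand": -1}, {"x": 16, "y": -120, "z": 70, "wx": 0, "wy": 0, "wz": 0, "hand": -1}, {"x": 16, "y": -130, "z": 70, "wx": 0, "wy": 0, "wz": 0, "hand": -1}, {"x": 16, "y": -130, "z": 70, "wx": 0, "wy": 0, "wz": 0, "hand": -1}, {"x": 16, "y": -130, "z": 70, "wx": 0, "wy": 0, "wz": 0, "hand": -1}])

```text
time_s: 4.75
tool_pos: [0.6059, -0.2681, 0.0917]
tool_rot: [1.0, 0.0, -0.0, -0.0]
wrist_force: [-1.0, -0.7, -1.0]
width: 0.0461
gripper_force: 51.7
```

Run:
```python
from h import *
st=r.read_state(); print(st["tool_pos"],st["width"],st["gripper_force"],st["wrist_force"])
c=viewer.camera("top"); s=viewer.camera("scene"); cv2.imwrite("pics/s2.png",cv2.resize(s["pixels"][70:340,190:480,::-1],None,fx=2,fy=2))
st=r.read_state(); print(st["tool_pos"])
```

```text
[ 0.60592625 -0.26811852  0.09166638] 0.04610382707828533 51.74762265756726 [-0.98959836 -0.67732238 -0.97602636]
[ 0.60605362 -0.2678925   0.09162179]
```

View pics/s2.png

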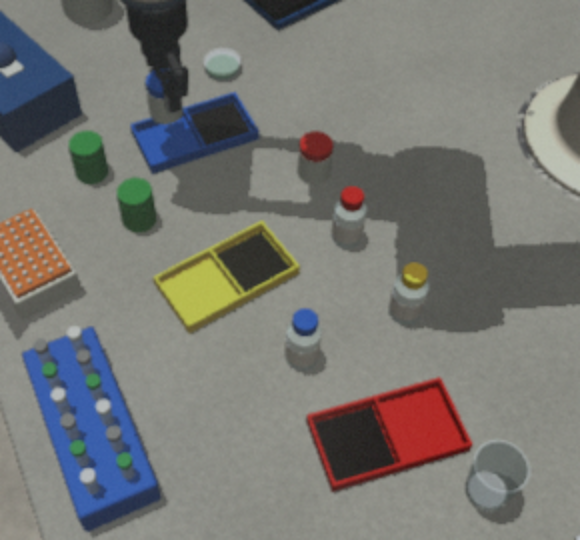

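The wrist is holding jar_blue upright over the bare bay of tray_blue (about (165,110)); the other containers haven't moved. Next I lower and release it.

>>> apply_moves(series=[{"x": 0, "y": 0, "z": -25, "wx": 0, "wy": 0, "wz": 0, "hand": -1}, {"x": 0, "y": 0, "z": -45, "wx": 0, "wy": 0, "wz": 0, "hand": -1}, {"x": 0, "y": 0, "z": -58, "wx": 0, "wy": 0, "wz": 0, "hand": -1}, {"x": 0, "y": 0, "z": -63, "wx": 0, "wy": 0, "wz": 0, "hand": -1}, {"x": 0, "y": 0, "z": -65, "wx": 0, "wy": 0, "wz": 0, "hand": -1}, {"x": 0, "y": 0, "z": -66, "wx": 0, "wy": 0, "wz": 0, "hand": -1}, {"x": 0, "y": 0, "z": -66, "wx": 0, "wy": 0, "wz": 0, "hand": -1}])

```text
time_s: 5.55
tool_pos: [0.6061, -0.2686, 0.0272]
tool_rot: [1.0, 0.0, 0.0, -0.0]
wrist_force: [-6.4, 4.1, 12.7]
width: 0.0463
gripper_force: 53.3
```

>>> apply_moves(series=[{"x": 0, "y": 0, "z": 0, "wx": 0, "wy": 0, "wz": 0, "hand": 1}, {"x": 0, "y": 0, "z": 0, "wx": 0, "wy": 0, "wz": 0, "hand": 1}, {"x": 0, "y": 0, "z": 0, "wx": 0, "wy": 0, "wz": 0, "hand": 1}, {"x": 0, "y": 0, "z": 0, "wx": 0, "wy": 0, "wz": 0, "hand": 1}, {"x": 0, "y": 0, "z": 20, "wx": 0, "wy": 0, "wz": 0, "hand": 1}, {"x": 0, "y": 0, "z": 60, "wx": 0, "wy": 0, "wz": 0, "hand": 1}, {"x": 0, "y": 0, "z": 100, "wx": 0, "wy": 0, "wz": 0, "hand": 1}, {"x": -40, "y": 33, "z": 110, "wx": 0, "wy": 0, "wz": 0, "hand": 1}, {"x": -80, "y": 66, "z": 110, "wx": 0, "wy": 0, "wz": 0, "hand": 1}, {"x": -120, "y": 99, "z": 110, "wx": 0, "wy": 0, "wz": 0, "hand": 1}, {"x": -166, "y": 137, "z": 110, "wx": 0, "wy": 0, "wz": 0, "hand": 1}, {"x": -166, "y": 137, "z": 110, "wx": 0, "wy": 0, "wz": 0, "hand": 1}])

```text
time_s: 6.75
tool_pos: [0.4358, -0.1293, 0.1355]
tool_rot: [1.0, 0.001, -0.002, -0.001]
wrist_force: [-0.0, -0.5, -0.2]
width: 0.0856
gripper_force: 0.0
```

```bash
cat > look.py <<'E'
from h import *
import sys
name,z=sys.argv[1],float(sys.argv[2])
c=viewer.camera("wrist"); c=viewer.camera("wrist"); st=r.read_state(); print(st["time_s"],st["tool_pos"].round(4),st["width"])
for d in viewer.cut_out(name,c)[:3]:
    m,ce,a=blob(col(c,name.split("_")[1]),d["box"]); print(d["box"],d["confidence"],ce,a,wray(c,st,ce,z).round(4))
cv2.imwrite(f"pics/{sys.argv[3]}.png",c["pixels"][:,:,::-1])
E
python3 look.py jar_red .062 w3
```

```text
6.85 [ 0.4382 -0.1308  0.1359] 0.08576831896907451
[289.3, 159.8, 63.2, 70.3] 0.94 [318.78357143 200.825     ] 2800 [[ 0.443  -0.1331]]
```

View pics/w3.png

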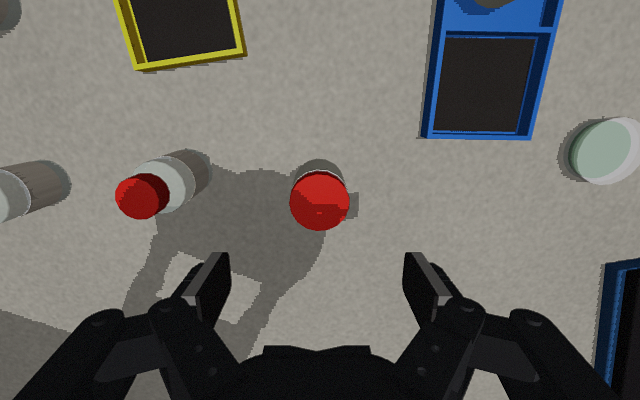

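jar_red's lid is at (319,201), which puts it at about (442,-132) mm. That agrees with the top view.

>>> apply_moves(series=[{"x": 3, "y": -1, "z": -30, "wx": 0, "wy": 0, "wz": 0, "hand": 1}, {"x": 3, "y": -1, "z": -60, "wx": 0, "wy": 0, "wz": 0, "hand": 1}, {"x": 3, "y": -1, "z": -90, "wx": 0, "wy": 0, "wz": 0, "hand": 1}, {"x": 3, "y": -1, "z": -107, "wx": 0, "wy": 0, "wz": 0, "hand": 1}, {"x": 3, "y": -1, "z": -114, "wx": 0, "wy": 0, "wz": 0, "hand": 1}, {"x": 3, "y": -1, "z": -114, "wx": 0, "wy": 0, "wz": 0, "hand": -1}, {"x": 3, "y": -1, "z": -114, "wx": 0, "wy": 0, "wz": 0, "hand": -1}, {"x": 3, "y": -1, "z": -114, "wx": 0, "wy": 0, "wz": 0, "hand": -1}, {"x": 3, "y": -1, "z": -114, "wx": 0, "wy": 0, "wz": 0, "hand": -1}, {"x": 3, "y": -1, "z": -114, "wx": 0, "wy": 0, "wz": 0, "hand": -1}, {"x": 3, "y": -1, "z": -114, "wx": 0, "wy": 0, "wz": 0, "hand": -1}])

```text
time_s: 8.0
tool_pos: [0.444, -0.1337, 0.0227]
tool_rot: [1.0, 0.0, 0.001, 0.0]
wrist_force: [-1.4, -1.6, 5.1]
width: 0.0461
gripper_force: 50.6
```

>>> apply_moves(series=[{"x": 0, "y": 0, "z": 20, "wx": 0, "wy": 0, "wz": 0, "hand": -1}, {"x": 0, "y": 0, "z": 55, "wx": 0, "wy": 0, "wz": 0, "hand": -1}, {"x": 0, "y": 0, "z": 95, "wx": 0, "wy": 0, "wz": 0, "hand": -1}, {"x": 0, "y": 10, "z": 130, "wx": 0, "wy": 0, "wz": 0, "hand": -1}, {"x": 5, "y": 45, "z": 135, "wx": 0, "wy": 0, "wz": 0, "hand": -1}, {"x": 12, "y": 90, "z": 135, "wx": 0, "wy": 0, "wz": 0, "hand": -1}, {"x": 20, "y": 135, "z": 135, "wx": 0, "wy": 0, "wz": 0, "hand": -1}, {"x": 28, "y": 180, "z": 135, "wx": 0, "wy": 0, "wz": 0, "hand": -1}, {"x": 36, "y": 225, "z": 135, "wx": 0, "wy": 0, "wz": 0, "hand": -1}, {"x": 44, "y": 270, "z": 135, "wx": 0, "wy": 0, "wz": 0, "hand": -1}, {"x": 52, "y": 315, "z": 135, "wx": 0, "wy": 0, "wz": 0, "hand": -1}, {"x": 58, "y": 355, "z": 135, "wx": 0, "wy": 0, "wz": 0, "hand": -1}])

```text
time_s: 9.2
tool_pos: [0.5015, 0.2241, 0.1577]
tool_rot: [1.0, 0.0, 0.001, -0.0]
wrist_force: [1.6, -0.5, -1.8]
width: 0.0469
gripper_force: 51.8
```

>>> apply_moves(series=[{"x": 2, "y": 30, "z": 0, "wx": 0, "wy": 0, "wz": 0, "hand": -1}, {"x": 3, "y": 49, "z": 0, "wx": 0, "wy": 0, "wz": 0, "hand": -1}, {"x": 3, "y": 49, "z": -25, "wx": 0, "wy": 0, "wz": 0, "hand": -1}, {"x": 3, "y": 49, "z": -55, "wx": 0, "wy": 0, "wz": 0, "hand": -1}, {"x": 3, "y": 49, "z": -80, "wx": 0, "wy": 0, "wz": 0, "hand": -1}, {"x": 3, "y": 49, "z": -95, "wx": 0, "wy": 0, "wz": 0, "hand": -1}, {"x": 3, "y": 49, "z": -95, "wx": 0, "wy": 0, "wz": 0, "hand": -1}])

```text
time_s: 9.9
tool_pos: [0.5033, 0.2703, 0.0607]
tool_rot: [1.0, 0.0, -0.001, 0.0]
wrist_force: [0.5, 1.0, -0.8]
width: 0.0468
gripper_force: 51.8
```

Run:
```python
from h import *
c=viewer.camera("wrist"); s=viewer.camera("top"); cv2.imwrite("pics/t4.png",cv2.resize(s["pixels"][130:290,120:360,::-1],None,fx=2.5,fy=2.5))
print(r.read_state()["tool_pos"])
```

```text
[0.50454043 0.27082385 0.06256834]
```

View pics/t4.png

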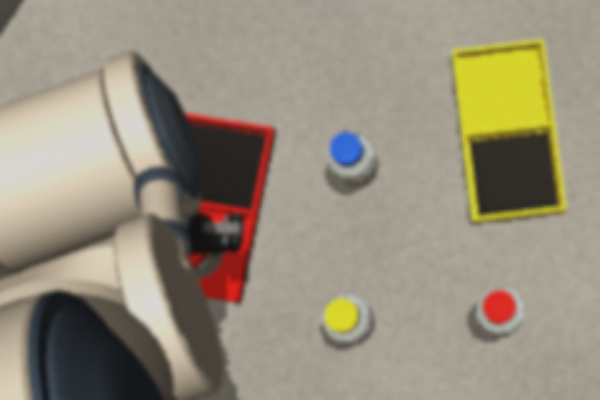

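The jar is over the bare red bay (about (215,265) in this crop), and the remaining bottles haven't moved. Lowering 36 mm, with a partial opening because the beaker is close.

>>> apply_moves(series=[{"x": 0, "y": 1, "z": -18, "wx": 0, "wy": 0, "wz": 0, "hand": -1}, {"x": 0, "y": 1, "z": -29, "wx": 0, "wy": 0, "wz": 0, "hand": -1}, {"x": 0, "y": 1, "z": -34, "wx": 0, "wy": 0, "wz": 0, "hand": -1}, {"x": 0, "y": 1, "z": -36, "wx": 0, "wy": 0, "wz": 0, "hand": -1}, {"x": 0, "y": 1, "z": -36, "wx": 0, "wy": 0, "wz": 0, "hand": -1}, {"x": 0, "y": 1, "z": -36, "wx": 0, "wy": 0, "wz": 0, "hand": -1}])

```text
time_s: 10.6
tool_pos: [0.5041, 0.2716, 0.0267]
tool_rot: [1.0, 0.0, 0.0, -0.0]
wrist_force: [-4.7, -2.0, 9.7]
width: 0.0466
gripper_force: 53.0
```

>>> apply_moves(series=[{"x": 0, "y": 0, "z": 0, "wx": 0, "wy": 0, "wz": 0, "hand": 0.5}, {"x": 0, "y": 0, "z": 0, "wx": 0, "wy": 0, "wz": 0, "hand": 0.5}, {"x": 0, "y": 0, "z": 0, "wx": 0, "wy": 0, "wz": 0, "hand": 0.5}, {"x": 0, "y": 0, "z": 0, "wx": 0, "wy": 0, "wz": 0, "hand": 0.5}, {"x": 0, "y": 0, "z": 20, "wx": 0, "wy": 0, "wz": 0, "hand": 0.5}, {"x": 0, "y": 0, "z": 60, "wx": 0, "wy": 0, "wz": 0, "hand": 0.5}, {"x": 0, "y": 0, "z": 105, "wx": 0, "wy": 0, "wz": 0, "hand": 0.5}, {"x": -15, "y": -33, "z": 130, "wx": 0, "wy": 0, "wz": 0, "hand": 1}, {"x": -30, "y": -66, "z": 130, "wx": 0, "wy": 0, "wz": 0, "hand": 1}, {"x": -45, "y": -100, "z": 130, "wx": 0, "wy": 0, "wz": 0, "hand": 1}, {"x": -62, "y": -142, "z": 130, "wx": 0, "wy": 0, "wz": 0, "hand": 1}, {"x": -62, "y": -142, "z": 130, "wx": 0, "wy": 0, "wz": 0, "hand": 1}])

```text
time_s: 11.8
tool_pos: [0.4396, 0.1263, 0.1556]
tool_rot: [1.0, -0.001, -0.001, 0.0]
wrist_force: [-0.4, 0.3, -0.8]
width: 0.0849
gripper_force: 0.0
```

```bash
python3 look.py bottle_yellow .09 w5
```

```text
11.9 [0.4422 0.1291 0.1559] 0.08561154707599693
[290.0, 162.1, 52.6, 65.9] 0.68 [314.82753287 208.67904099] 1293 [[0.4435 0.1298]]
```

View pics/w5.png

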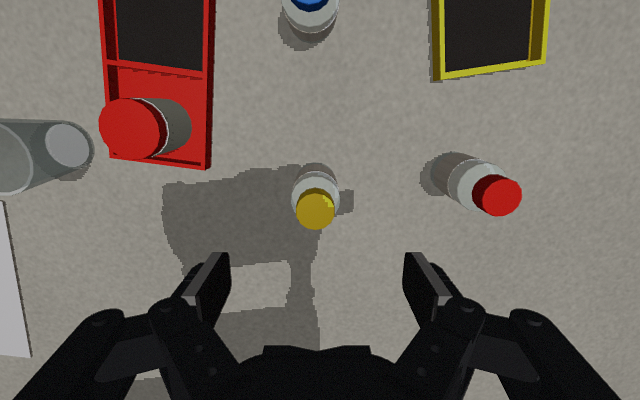

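jar_red stands in the bare red bay at (145,130). The yellow cap is at (315,209), centred between the fingers.

>>> apply_moves(series=[{"x": 1, "y": 0, "z": -30, "wx": 0, "wy": 0, "wz": 0, "hand": 1}, {"x": 1, "y": 0, "z": -60, "wx": 0, "wy": 0, "wz": 0, "hand": 1}, {"x": 1, "y": 0, "z": -90, "wx": 0, "wy": 0, "wz": 0, "hand": 1}, {"x": 1, "y": 0, "z": -115, "wx": 0, "wy": 0, "wz": 0, "hand": 1}, {"x": 1, "y": 0, "z": -129, "wx": 0, "wy": 0, "wz": 0, "hand": 1}, {"x": 1, "y": 0, "z": -129, "wx": 0, "wy": 0, "wz": 0, "hand": -1}, {"x": 1, "y": 0, "z": -129, "wx": 0, "wy": 0, "wz": 0, "hand": -1}, {"x": 1, "y": 0, "z": -129, "wx": 0, "wy": 0, "wz": 0, "hand": -1}, {"x": 1, "y": 0, "z": -129, "wx": 0, "wy": 0, "wz": 0, "hand": -1}, {"x": 1, "y": 0, "z": -129, "wx": 0, "wy": 0, "wz": 0, "hand": -1}, {"x": 1, "y": 0, "z": -129, "wx": 0, "wy": 0, "wz": 0, "hand": -1}, {"x": 1, "y": 0, "z": -129, "wx": 0, "wy": 0, "wz": 0, "hand": -1}])

```text
time_s: 13.15
tool_pos: [0.4439, 0.13, 0.0276]
tool_rot: [1.0, 0.0, 0.001, -0.0]
wrist_force: [-0.0, 2.5, 8.8]
width: 0.0411
gripper_force: 50.8
```

>>> apply_moves(series=[{"x": 0, "y": 0, "z": 15, "wx": 0, "wy": 0, "wz": 0, "hand": -1}, {"x": 0, "y": 0, "z": 45, "wx": 0, "wy": 0, "wz": 0, "hand": -1}, {"x": 0, "y": 0, "z": 80, "wx": 0, "wy": 0, "wz": 0, "hand": -1}, {"x": 15, "y": -15, "z": 105, "wx": 0, "wy": 0, "wz": 0, "hand": -1}, {"x": 40, "y": -42, "z": 110, "wx": 0, "wy": 0, "wz": 0, "hand": -1}, {"x": 70, "y": -73, "z": 110, "wx": 0, "wy": 0, "wz": 0, "hand": -1}, {"x": 100, "y": -104, "z": 110, "wx": 0, "wy": 0, "wz": 0, "hand": -1}, {"x": 125, "y": -130, "z": 110, "wx": 0, "wy": 0, "wz": 0, "hand": -1}, {"x": 142, "y": -148, "z": 100, "wx": 0, "wy": 0, "wz": 0, "hand": -1}, {"x": 142, "y": -148, "z": 75, "wx": 0, "wy": 0, "wz": 0, "hand": -1}, {"x": 142, "y": -148, "z": 50, "wx": 0, "wy": 0, "wz": 0, "hand": -1}, {"x": 142, "y": -148, "z": 50, "wx": 0, "wy": 0, "wz": 0, "hand": -1}])

```text
time_s: 14.35
tool_pos: [0.5835, -0.0183, 0.0746]
tool_rot: [1.0, -0.0, -0.002, -0.0]
wrist_force: [-0.1, 0.9, -0.6]
width: 0.0407
gripper_force: 50.9
```

Run:
```python
from h import *
s=viewer.camera("scene"); cv2.imwrite("pics/s6.png",cv2.resize(s["pixels"][80:280,200:460,::-1],None,fx=2.5,fy=2.5))
print(r.read_state()["tool_pos"])
```

```text
[ 0.58432972 -0.01822327  0.07620643]
```

View pics/s6.png

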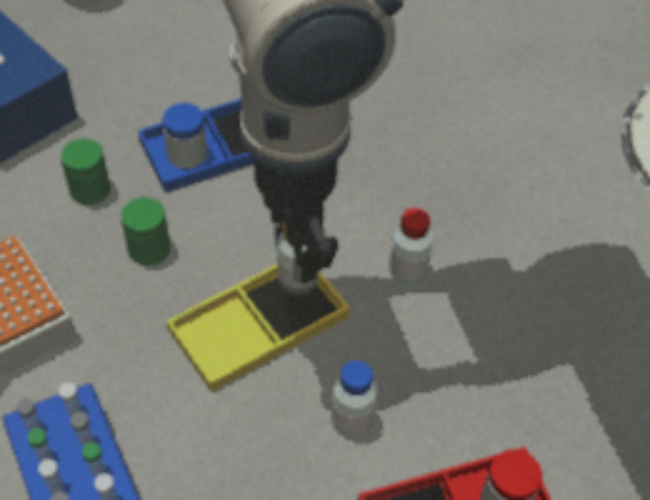

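The yellow bottle hangs upright over the yellow pad at (295,275), and jar_blue stands in its bay at (185,135). Lower it.

>>> apply_moves(series=[{"x": 0, "y": 0, "z": -20, "wx": 0, "wy": 0, "wz": 0, "hand": -1}, {"x": 0, "y": 0, "z": -36, "wx": 0, "wy": 0, "wz": 0, "hand": -1}, {"x": 0, "y": 0, "z": -43, "wx": 0, "wy": 0, "wz": 0, "hand": -1}, {"x": 0, "y": 0, "z": -46, "wx": 0, "wy": 0, "wz": 0, "hand": -1}, {"x": 0, "y": 0, "z": -46, "wx": 0, "wy": 0, "wz": 0, "hand": -1}, {"x": 0, "y": 0, "z": -46, "wx": 0, "wy": 0, "wz": 0, "hand": -1}])

```text
time_s: 15.0
tool_pos: [0.5859, -0.0184, 0.0318]
tool_rot: [1.0, 0.0, 0.001, 0.0]
wrist_force: [-0.6, -0.0, -1.4]
width: 0.0406
gripper_force: 51.0
```

>>> apply_moves(series=[{"x": 0, "y": 0, "z": -1, "wx": 0, "wy": 0, "wz": 0, "hand": -1}, {"x": 0, "y": 0, "z": -2, "wx": 0, "wy": 0, "wz": 0, "hand": -1}, {"x": 0, "y": 0, "z": -2, "wx": 0, "wy": 0, "wz": 0, "hand": -1}])

```text
time_s: 15.3
tool_pos: [0.586, -0.0184, 0.0314]
tool_rot: [1.0, 0.0, 0.001, 0.0]
wrist_force: [-10.1, 1.1, 41.8]
width: 0.0405
gripper_force: 55.2
```

>>> apply_moves(series=[{"x": 0, "y": 0, "z": 1.5, "wx": 0, "wy": 0, "wz": 0, "hand": -1}, {"x": 0, "y": 0, "z": 1.5, "wx": 0, "wy": 0, "wz": 0, "hand": 1}, {"x": 0, "y": 0, "z": 1.5, "wx": 0, "wy": 0, "wz": 0, "hand": 1}, {"x": 0, "y": 0, "z": 1.5, "wx": 0, "wy": 0, "wz": 0, "hand": 1}, {"x": 0, "y": 0, "z": 1.5, "wx": 0, "wy": 0, "wz": 0, "hand": 1}, {"x": 0, "y": 0, "z": 30, "wx": 0, "wy": 0, "wz": 0, "hand": 1}, {"x": 0, "y": 0, "z": 75, "wx": 0, "wy": 0, "wz": 0, "hand": 1}, {"x": 0, "y": 0, "z": 120, "wx": 0, "wy": 0, "wz": 0, "hand": 1}, {"x": 1, "y": 45, "z": 130, "wx": 0, "wy": 0, "wz": 0, "hand": 1}, {"x": 2, "y": 90, "z": 130, "wx": 0, "wy": 0, "wz": 0, "hand": 1}, {"x": 4, "y": 135, "z": 130, "wx": 0, "wy": 0, "wz": 0, "hand": 1}, {"x": 4, "y": 150, "z": 130, "wx": 0, "wy": 0, "wz": 0, "hand": 1}])

```text
time_s: 16.5
tool_pos: [0.589, 0.1353, 0.1587]
tool_rot: [1.0, 0.001, 0.0, -0.0]
wrist_force: [-0.5, -0.7, -0.1]
width: 0.0854
gripper_force: 0.0
```

```bash
python3 look.py bottle_blue .09 w7
```

```text
16.6 [0.5889 0.1336 0.1584] 0.08536442066489627
[299.1, 156.9, 45.9, 64.6] 0.8 [321.158159   204.55481172] 1195 [[0.5926 0.1296]]
```

View pics/w7.png

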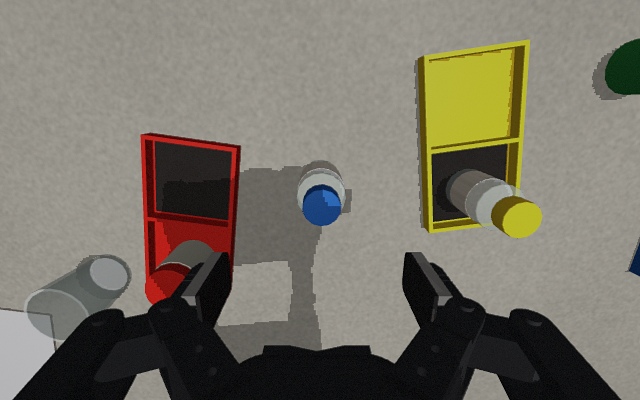

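The yellow bottle stands on its pad at (470,195). The blue cap is at (321,205), at about (592,131) mm.

>>> apply_moves(series=[{"x": 3, "y": -2, "z": -30, "wx": 0, "wy": 0, "wz": 0, "hand": 1}, {"x": 3, "y": -2, "z": -60, "wx": 0, "wy": 0, "wz": 0, "hand": 1}, {"x": 3, "y": -2, "z": -90, "wx": 0, "wy": 0, "wz": 0, "hand": 1}, {"x": 3, "y": -2, "z": -117, "wx": 0, "wy": 0, "wz": 0, "hand": 1}, {"x": 3, "y": -2, "z": -132, "wx": 0, "wy": 0, "wz": 0, "hand": 1}, {"x": 3, "y": -2, "z": -132, "wx": 0, "wy": 0, "wz": 0, "hand": -1}, {"x": 3, "y": -2, "z": -132, "wx": 0, "wy": 0, "wz": 0, "hand": -1}, {"x": 3, "y": -2, "z": -132, "wx": 0, "wy": 0, "wz": 0, "hand": -1}, {"x": 3, "y": -2, "z": -132, "wx": 0, "wy": 0, "wz": 0, "hand": -1}, {"x": 3, "y": -2, "z": -132, "wx": 0, "wy": 0, "wz": 0, "hand": -1}, {"x": 3, "y": -2, "z": -132, "wx": 0, "wy": 0, "wz": 0, "hand": -1}, {"x": 3, "y": -2, "z": -132, "wx": 0, "wy": 0, "wz": 0, "hand": -1}])

```text
time_s: 17.85
tool_pos: [0.5931, 0.1296, 0.0283]
tool_rot: [1.0, 0.0, 0.001, -0.0]
wrist_force: [0.1, -1.9, 4.5]
width: 0.041
gripper_force: 50.4
```

>>> apply_moves(series=[{"x": 0, "y": 0, "z": 15, "wx": 0, "wy": 0, "wz": 0, "hand": -1}, {"x": 0, "y": 0, "z": 50, "wx": 0, "wy": 0, "wz": 0, "hand": -1}, {"x": 0, "y": 0, "z": 90, "wx": 0, "wy": 0, "wz": 0, "hand": -1}, {"x": 0, "y": 0, "z": 130, "wx": 0, "wy": 0, "wz": 0, "hand": -1}, {"x": -5, "y": -30, "z": 140, "wx": 0, "wy": 0, "wz": 0, "hand": -1}, {"x": -12, "y": -75, "z": 140, "wx": 0, "wy": 0, "wz": 0, "hand": -1}, {"x": -20, "y": -120, "z": 140, "wx": 0, "wy": 0, "wz": 0, "hand": -1}, {"x": -28, "y": -165, "z": 140, "wx": 0, "wy": 0, "wz": 0, "hand": -1}, {"x": -36, "y": -210, "z": 140, "wx": 0, "wy": 0, "wz": 0, "hand": -1}, {"x": -44, "y": -255, "z": 140, "wx": 0, "wy": 0, "wz": 0, "hand": -1}, {"x": -52, "y": -300, "z": 140, "wx": 0, "wy": 0, "wz": 0, "hand": -1}, {"x": -58, "y": -340, "z": 140, "wx": 0, "wy": 0, "wz": 0, "hand": -1}])

```text
time_s: 19.05
tool_pos: [0.5336, -0.2125, 0.1684]
tool_rot: [1.0, -0.0, 0.001, 0.0]
wrist_force: [0.5, -0.7, -1.7]
width: 0.0407
gripper_force: 51.0
```

>>> apply_moves(series=[{"x": -6, "y": -35, "z": 0, "wx": 0, "wy": 0, "wz": 0, "hand": -1}, {"x": -9, "y": -57, "z": 0, "wx": 0, "wy": 0, "wz": 0, "hand": -1}, {"x": -9, "y": -57, "z": -30, "wx": 0, "wy": 0, "wz": 0, "hand": -1}, {"x": -9, "y": -57, "z": -60, "wx": 0, "wy": 0, "wz": 0, "hand": -1}, {"x": -9, "y": -57, "z": -85, "wx": 0, "wy": 0, "wz": 0, "hand": -1}, {"x": -9, "y": -57, "z": -100, "wx": 0, "wy": 0, "wz": 0, "hand": -1}, {"x": -9, "y": -57, "z": -100, "wx": 0, "wy": 0, "wz": 0, "hand": -1}])

```text
time_s: 19.75
tool_pos: [0.5245, -0.2669, 0.0662]
tool_rot: [1.0, 0.0, -0.001, -0.001]
wrist_force: [0.4, -0.1, -2.0]
width: 0.0408
gripper_force: 50.9
```

Run:
```python
from h import *
s=viewer.camera("scene"); cv2.imwrite("pics/s8.png",cv2.resize(s["pixels"][80:280,200:460,::-1],None,fx=2.5,fy=2.5))
print(r.read_state()["tool_pos"])
```

```text
[ 0.52513407 -0.26724737  0.06737553]
```

View pics/s8.png

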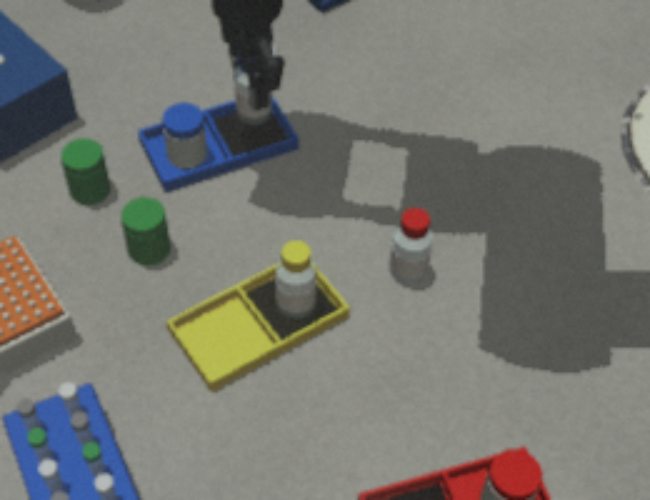

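bottle_blue is upright over its pad at (253,105); bottle_yellow stands on its own pad at (295,280). Lower it.

>>> apply_moves(series=[{"x": 0, "y": 0, "z": -18, "wx": 0, "wy": 0, "wz": 0, "hand": -1}, {"x": 0, "y": 0, "z": -29, "wx": 0, "wy": 0, "wz": 0, "hand": -1}, {"x": 0, "y": 0, "z": -34, "wx": 0, "wy": 0, "wz": 0, "hand": -1}, {"x": 0, "y": 0, "z": -36, "wx": 0, "wy": 0, "wz": 0, "hand": -1}, {"x": 0, "y": 0, "z": -36, "wx": 0, "wy": 0, "wz": 0, "hand": -1}, {"x": 0, "y": 0, "z": -36, "wx": 0, "wy": 0, "wz": 0, "hand": -1}])

```text
time_s: 20.4
tool_pos: [0.5253, -0.2673, 0.0322]
tool_rot: [1.0, 0.0, 0.0, 0.0]
wrist_force: [-4.5, 3.4, 14.3]
width: 0.0411
gripper_force: 52.6
```

>>> apply_moves(series=[{"x": 0, "y": 0, "z": 0, "wx": 0, "wy": 0, "wz": 0, "hand": 1}, {"x": 0, "y": 0, "z": 0, "wx": 0, "wy": 0, "wz": 0, "hand": 1}, {"x": 0, "y": 0, "z": 0, "wx": 0, "wy": 0, "wz": 0, "hand": 1}, {"x": 0, "y": 0, "z": 0, "wx": 0, "wy": 0, "wz": 0, "hand": 1}, {"x": 0, "y": 0, "z": 30, "wx": 0, "wy": 0, "wz": 0, "hand": 1}, {"x": 0, "y": 0, "z": 75, "wx": 0, "wy": 0, "wz": 0, "hand": 1}, {"x": 0, "y": 0, "z": 120, "wx": 0, "wy": 0, "wz": 0, "hand": 1}, {"x": -12, "y": 43, "z": 128, "wx": 0, "wy": 0, "wz": 0, "hand": 1}, {"x": -24, "y": 86, "z": 128, "wx": 0, "wy": 0, "wz": 0, "hand": 1}, {"x": -36, "y": 129, "z": 128, "wx": 0, "wy": 0, "wz": 0, "hand": 1}, {"x": -48, "y": 172, "z": 128, "wx": 0, "wy": 0, "wz": 0, "hand": 1}, {"x": -60, "y": 215, "z": 128, "wx": 0, "wy": 0, "wz": 0, "hand": 1}])

```text
time_s: 21.6
tool_pos: [0.4645, -0.0509, 0.1587]
tool_rot: [1.0, -0.0, 0.0, 0.0]
wrist_force: [1.3, 0.6, -0.6]
width: 0.0852
gripper_force: 0.0
```

>>> apply_moves(series=[{"x": -12, "y": 43, "z": 0, "wx": 0, "wy": 0, "wz": 0, "hand": 1}, {"x": -12, "y": 44, "z": 0, "wx": 0, "wy": 0, "wz": 0, "hand": 1}])

```text
time_s: 21.8
tool_pos: [0.4509, -0.0045, 0.1586]
tool_rot: [1.0, 0.002, -0.001, -0.0]
wrist_force: [-0.2, 0.5, -0.3]
width: 0.0857
gripper_force: 0.0
```

```bash
python3 look.py bottle_red .09 w9
```

```text
21.9 [ 0.4532 -0.0075  0.1588] 0.08526620018940943
[297.6, 162.7, 46.2, 67.3] 0.97 [319.71220695 208.05820534] 1237 [[ 0.4539 -0.0105]]
```

View pics/w9.png

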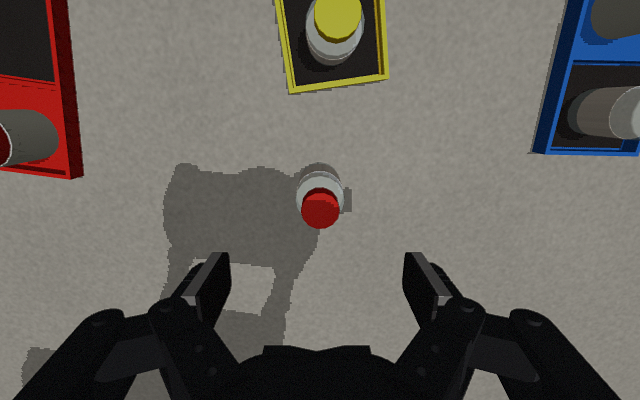

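The red cap is at (320,208), at about (453,-9) mm. bottle_blue stands on its pad at (600,110).

>>> apply_moves(series=[{"x": 0, "y": -2, "z": -30, "wx": 0, "wy": 0, "wz": 0, "hand": 1}, {"x": 0, "y": -2, "z": -60, "wx": 0, "wy": 0, "wz": 0, "hand": 1}, {"x": 0, "y": -2, "z": -90, "wx": 0, "wy": 0, "wz": 0, "hand": 1}, {"x": 0, "y": -2, "z": -117, "wx": 0, "wy": 0, "wz": 0, "hand": 1}, {"x": 0, "y": -2, "z": -132, "wx": 0, "wy": 0, "wz": 0, "hand": 1}, {"x": 0, "y": -2, "z": -132, "wx": 0, "wy": 0, "wz": 0, "hand": -1}, {"x": 0, "y": -2, "z": -132, "wx": 0, "wy": 0, "wz": 0, "hand": -1}, {"x": 0, "y": -2, "z": -132, "wx": 0, "wy": 0, "wz": 0, "hand": -1}, {"x": 0, "y": -2, "z": -132, "wx": 0, "wy": 0, "wz": 0, "hand": -1}, {"x": 0, "y": -2, "z": -132, "wx": 0, "wy": 0, "wz": 0, "hand": -1}, {"x": 0, "y": -2, "z": -132, "wx": 0, "wy": 0, "wz": 0, "hand": -1}, {"x": 0, "y": -2, "z": -132, "wx": 0, "wy": 0, "wz": 0, "hand": -1}])

```text
time_s: 23.15
tool_pos: [0.454, -0.0107, 0.0277]
tool_rot: [1.0, 0.0, 0.001, 0.0]
wrist_force: [-1.9, -4.5, 7.9]
width: 0.041
gripper_force: 50.4
```

>>> apply_moves(series=[{"x": 0, "y": 0, "z": 15, "wx": 0, "wy": 0, "wz": 0, "hand": -1}, {"x": 0, "y": 0, "z": 50, "wx": 0, "wy": 0, "wz": 0, "hand": -1}, {"x": 0, "y": 0, "z": 90, "wx": 0, "wy": 0, "wz": 0, "hand": -1}, {"x": 10, "y": 20, "z": 120, "wx": 0, "wy": 0, "wz": 0, "hand": -1}, {"x": 30, "y": 55, "z": 120, "wx": 0, "wy": 0, "wz": 0, "hand": -1}, {"x": 50, "y": 95, "z": 120, "wx": 0, "wy": 0, "wz": 0, "hand": -1}, {"x": 70, "y": 135, "z": 120, "wx": 0, "wy": 0, "wz": 0, "hand": -1}, {"x": 90, "y": 175, "z": 120, "wx": 0, "wy": 0, "wz": 0, "hand": -1}, {"x": 110, "y": 215, "z": 120, "wx": 0, "wy": 0, "wz": 0, "hand": -1}, {"x": 126, "y": 250, "z": 120, "wx": 0, "wy": 0, "wz": 0, "hand": -1}, {"x": 133, "y": 271, "z": 120, "wx": 0, "wy": 0, "wz": 0, "hand": -1}, {"x": 133, "y": 271, "z": 120, "wx": 0, "wy": 0, "wz": 0, "hand": -1}])

```text
time_s: 24.35
tool_pos: [0.5869, 0.2634, 0.1473]
tool_rot: [1.0, 0.001, 0.001, -0.001]
wrist_force: [0.5, -0.3, -1.4]
width: 0.0408
gripper_force: 50.9
```

>>> apply_moves(series=[{"x": 0, "y": 0, "z": -30, "wx": 0, "wy": 0, "wz": 0, "hand": -1}, {"x": 0, "y": 0, "z": -60, "wx": 0, "wy": 0, "wz": 0, "hand": -1}, {"x": 0, "y": 0, "z": -80, "wx": 0, "wy": 0, "wz": 0, "hand": -1}, {"x": 0, "y": 0, "z": -80, "wx": 0, "wy": 0, "wz": 0, "hand": -1}])

```text
time_s: 24.75
tool_pos: [0.5844, 0.2593, 0.0647]
tool_rot: [1.0, -0.0, -0.002, 0.001]
wrist_force: [0.3, -0.1, -1.3]
width: 0.0409
gripper_force: 50.9
```

Run:
```python
from h import *
s=viewer.camera("scene"); cv2.imwrite("pics/s10.png",cv2.resize(s["pixels"][140:340,240:480,::-1],None,fx=2.5,fy=2.5))
print(r.read_state()["tool_pos"])
```

```text
[0.58547844 0.25977835 0.0664421 ]
```

View pics/s10.png

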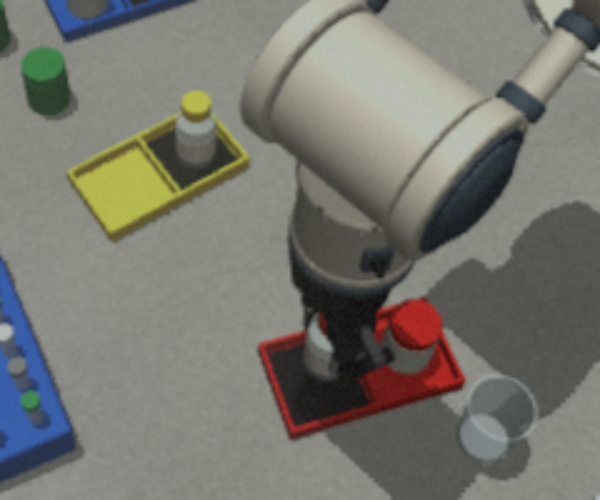

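The red bottle hangs over the red pad at (320,355), next to jar_red at (412,340), with the tray wall between them. Lower 36 mm.

>>> apply_moves(series=[{"x": 1, "y": 1, "z": -18, "wx": 0, "wy": 0, "wz": 0, "hand": -1}, {"x": 1, "y": 1, "z": -29, "wx": 0, "wy": 0, "wz": 0, "hand": -1}, {"x": 1, "y": 1, "z": -34, "wx": 0, "wy": 0, "wz": 0, "hand": -1}, {"x": 1, "y": 1, "z": -35.5, "wx": 0, "wy": 0, "wz": 0, "hand": -1}, {"x": 1, "y": 1, "z": -35.5, "wx": 0, "wy": 0, "wz": 0, "hand": -1}, {"x": 1, "y": 1, "z": -35.5, "wx": 0, "wy": 0, "wz": 0, "hand": -1}])

```text
time_s: 25.4
tool_pos: [0.5876, 0.2617, 0.0319]
tool_rot: [1.0, 0.0, 0.0, -0.0]
wrist_force: [1.0, 0.2, -0.5]
width: 0.0408
gripper_force: 50.9
```

>>> apply_moves(series=[{"x": 0, "y": 0, "z": -1, "wx": 0, "wy": 0, "wz": 0, "hand": -1}, {"x": 0, "y": 0, "z": -1, "wx": 0, "wy": 0, "wz": 0, "hand": -1}])

```text
time_s: 25.6
tool_pos: [0.5876, 0.2618, 0.0317]
tool_rot: [1.0, 0.0, 0.001, -0.0]
wrist_force: [-4.5, -3.7, 18.2]
width: 0.0408
gripper_force: 52.7
```

>>> apply_moves(series=[{"x": 0, "y": 0, "z": 0, "wx": 0, "wy": 0, "wz": 0, "hand": 0.6}, {"x": 0, "y": 0, "z": 0, "wx": 0, "wy": 0, "wz": 0, "hand": 0.6}, {"x": 0, "y": 0, "z": 0, "wx": 0, "wy": 0, "wz": 0, "hand": 0.6}, {"x": 0, "y": 0, "z": 0, "wx": 0, "wy": 0, "wz": 0, "hand": 0.6}, {"x": 0, "y": 0, "z": 30, "wx": 0, "wy": 0, "wz": 0, "hand": 0.6}, {"x": 0, "y": 0, "z": 75, "wx": 0, "wy": 0, "wz": 0, "hand": 0.6}, {"x": 0, "y": 0, "z": 120, "wx": 0, "wy": 0, "wz": 0, "hand": 0.6}, {"x": 0, "y": 0, "z": 160, "wx": 0, "wy": 0, "wz": 0, "hand": 0.6}, {"x": -25, "y": -40, "z": 180, "wx": 0, "wy": 0, "wz": 0, "hand": 0.6}, {"x": -50, "y": -80, "z": 180, "wx": 0, "wy": 0, "wz": 0, "hand": 0.6}, {"x": -75, "y": -120, "z": 180, "wx": 0, "wy": 0, "wz": 0, "hand": 0.6}, {"x": -100, "y": -160, "z": 180, "wx": 0, "wy": 0, "wz": 0, "hand": 0.6}])

```text
time_s: 26.8
tool_pos: [0.4859, 0.1005, 0.2103]
tool_rot: [1.0, 0.0, 0.0, 0.0]
wrist_force: [1.2, -1.5, -0.1]
width: 0.068
gripper_force: 0.0
```

>>> apply_moves(series=[{"x": -25, "y": -40, "z": 0, "wx": 0, "wy": 0, "wz": 0, "hand": 0.6}, {"x": -50, "y": -80, "z": 0, "wx": 0, "wy": 0, "wz": 0, "hand": 0.6}, {"x": -75, "y": -100, "z": 0, "wx": 0, "wy": 0, "wz": 0, "hand": 0.6}, {"x": -75, "y": -100, "z": 0, "wx": 0, "wy": 0, "wz": 0, "hand": 0.6}, {"x": -75, "y": -100, "z": 0, "wx": 0, "wy": 0, "wz": 0, "hand": 0.6}])

```text
time_s: 27.3
tool_pos: [0.4122, 0.0013, 0.2104]
tool_rot: [1.0, -0.001, 0.0, 0.0]
wrist_force: [1.3, -0.2, 0.5]
width: 0.0682
gripper_force: 0.0
```

Run:
```python
from h import *
c=viewer.camera("top"); s=viewer.camera("scene")
a=cv2.resize(c["pixels"][120:290,110:510,::-1],(800,340)); cv2.imwrite("pics/t11.png",a)
cv2.imwrite("pics/s11.png",cv2.resize(s["pixels"][80:340,200:480,::-1],None,fx=2.1,fy=2.1))
for n in("dish","beaker"):
    print(n,[(d["box"],d["confidence"]) for q in(c,s) for d in viewer.cut_out(n,q)])
print(r.read_state()["time_s"],r.read_state()["tool_pos"])
```

```text
dish [([470.5, 237.6, 25.0, 27.7], 0.85), ([289.9, 97.1, 18.4, 9.7], 0.68)]
beaker [([135.1, 222.9, 32.7, 29.7], 0.88), ([423.4, 289.6, 30.9, 34.3], 0.55)]
27.6 [0.41264445 0.00214903 0.210015  ]
```

View pics/t11.png

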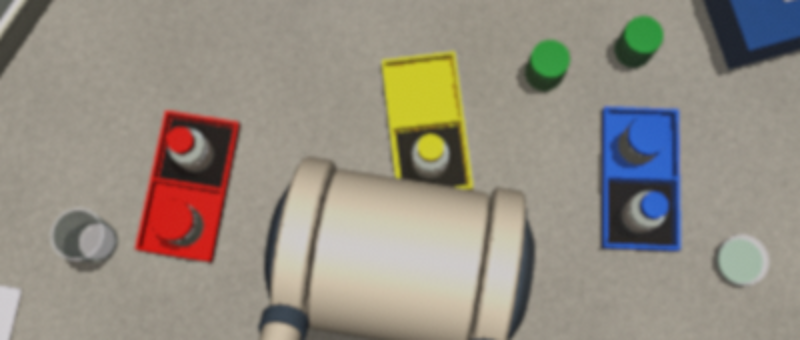

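View pics/s11.png

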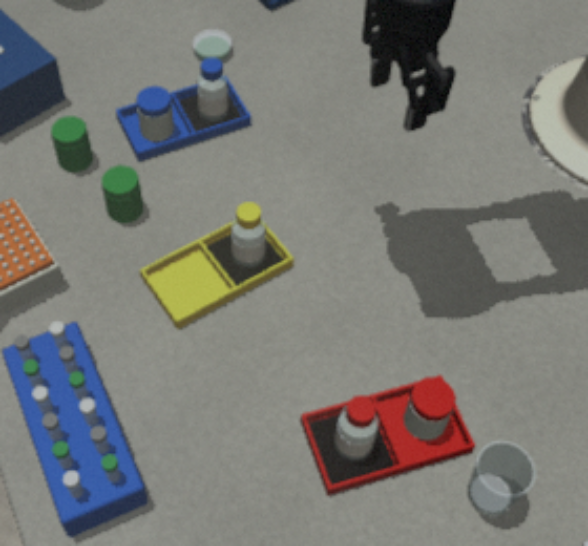

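All five stand upright inside the correct bays: bottle_red (355,430), jar_red (430,410), bottle_yellow (248,235), bottle_blue (212,92) and jar_blue (155,113). The beaker and dish haven't moved.

```bash
python3 -c "
from cell import r
print(r.sign_off())"
```

```text
the job is handed in; nothing more can be done
None
```

I sorted all five containers upright into the bays matching their cap colours, left the beaker and petri dish in place, and handed the job in at about 28 s of the 112 s limit; the hand-in returned no verdict.

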